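# Shut the jewellery case and draw the boom lamp out over it

## Task

The jewellery has been put away and is to be looked at through the window of its case: first shut the lid fully, then squeeze in the lock button on the boom lamp's grip block and draw the boom out until its pointer stands at the long scale mark nearest the light. Leave the other things on the dressing table where they are. Finish while holding: keep hold of the grip block at the mark, with the button still squeezed in, because a spring draws the boom back as soon as it is let go.

Things in the scene. Friction and masses are not known exactly. Their poses are not given: they have to be found in the camera images.
- lamp: Boom lamp, fixed: dark foot plate 130 x 160 mm, 18 thick, steel column, and on it a level square aluminium sleeve (46 wide, 250 long, top at z = 215). A steel inner bar (the boom) slides in it, carrying the black grip block with the lock button and, under that, the round light (70 across, underside at z = 153). Origin: centre of the foot's underside. +y: the way the boom slides out; z up.
- boom (a joint): How far the boom is drawn out, m: 0 (start, home) to 0.220; exactly 0.180 when the pointer is at the long mark nearest the light. A catch holds it at home until the button is at least half in. Once out, a weak spring (2 to 3 N) and a little friction (0.5 N) draw it back in: it does not stay out unless it is held.
- button (a joint): Travel of the lock button, m: 0 out (caught at home), 0.006 fully in (free), which takes about 8 N. Grey cap 24 wide, 34 mm tall, 12 proud of the block's lamp +x side, pushed towards lamp -x. Squeeze the grip block across its width, one finger on the cap, one on the opposite face, and keep squeezing while sliding.
- grip (a point): Where to squeeze: middle of grip block and cap, z = 234; slides with the boom, axes as the lamp. Across (lamp x) 40 mm with the button out, 34 in: fixed face 17 from here towards -x, cap face 23 towards +x (17 when in). Block 32 long (lamp y), top 22 above here; the bar's top is 26 below. Nothing above it.
- mark (a point): The long black scale mark on top of the sleeve nearest the light: the last of four long marks, 60 mm apart, with short marks every 20 between and one beyond. Fixed to the lamp, z = 217. A dark pointer bar rides along the top of the sleeve with the boom, 270 mm behind the grip point (lamp -y); the boom is set when the pointer lies over this mark.
- case: Open-topped white divided jewellery case, fixed, 170 (x) x 180 (y), 55 high without its lid. Origin: centre of the underside; the hinge is along the +x rim.
- lid (a joint): Angle of the case's lid, rad: 0 shut flat on the case, grows as it opens upward; starts 0.7 to 1.15. Stiff hinge: the lid stays where it is left; pushing its free edge shut takes 1 to 4 N. White frame 22 mm wide round a clear window, 170 x 180 in all, 8 thick, with a 10 mm brass tab at the middle of the free edge.
- lid_hinge (a point): Middle of the hinge line, on the case's +x rim at z = 55. Same axes as the case; the hinge line is along y and the underside of the lid starts here, running towards the case's -x when shut.
- lid_edge (a point): Middle of the lid's free edge, on its upper (outer) face, 170 mm from the hinge. Turns with the lid; its z axis is that face's normal: up when shut, leaning towards the hinge side when open.
- scent: Bystander, not to be disturbed: amber glass perfume bottle with a black cap, 110 mm tall, 48 across; origin at the centre of its underside.
- cream: Bystander, not to be disturbed: white cream jar with a steel cap, 50 mm tall, 66 across; origin at the centre of its underside.
- bowl: Bystander, not to be disturbed: white ceramic bowl, 40 mm tall, 100 across; origin at the centre of its underside.
- brush: Bystander, not to be disturbed: dark wooden brush lying flat, 170 mm long; origin under its middle.
- varnish: Bystander, not to be disturbed: small grey nail varnish bottle, 70 mm tall, 28 across; origin at the centre of its underside.
- lipstick: Bystander, not to be disturbed: black lipstick, 75 mm tall, 22 across; origin at the centre of its underside.

How it is judged:
On the way, in this order (a step that is already met when the one before it is completed fails the run):
1. the lid is shut (value of joint lid below 0.05 rad), for 0.2 s.
2. the lock button is squeezed in by the gripper (value of joint button above 0.0035 m and contact force between lamp and the fingers above 5 N), for 0.1 s.
At the end, for the whole second after the job is handed in: The pointer is within 5 mm of the long mark nearest the light and the boom is still (under 10 mm/s), the lock button is held in by at least 3.5 of its 6 mm, the fingers are on the lamp with more than 5 N, and the lid is shut (under 0.05 rad) (all of step 2 and value of joint boom between 0.175 and 0.185 m and velocity of joint boom between -0.01 and 0.01 m/s and value of joint lid below 0.05 rad); the arm keeps its last pose, push and grip.
It fails at once if the boom is drawn out under or past the open lid (beyond 0.08 m with the lid more than 0.15 rad open) (value of joint boom above 0.08 m and value of joint lid above 0.15 rad).
It fails at once if a bystander is shifted more than 30 mm (distance of any of scent, cream, bowl, brush, varnish, lipstick from where it was at the start of the episode above 0.03 m).
It also fails if it takes over 53 s, if anything falls off the work surface, if the arm or the gripper's body presses on something with over 40 N, if the wrist force passes 120 N, or if a joint passes its speed limit or range.

## Robot

A 6-joint arm with a two-finger parallel gripper is mounted at the origin on the work surface. World frame = base frame: x ahead of the robot, y to its left, z up, the work surface at z = 0. Lengths are in m, angles in rad, forces in N, time in s.
With the tool pointing down it reaches from about 0.3 to 0.775 m from the base axis. Payload 14.6 kg.
Tool frame: the origin (TCP) lies at the centre of the arm's flange, where the gripper is bolted on; the fingertips stand 199 mm ahead of it and the grasp point (between the pads) lies 180 mm ahead of it; z points along the fingers, y is the line along which they close (so a half turn about z gives the same grasp; the last joint's range is limited). The gripper opens to 94 mm and grips with 3 to 60 N. Pads are 16 mm wide; open, the fingers measure 119 mm over their backs; the gripper's body (75 mm by 177 mm) begins 78 mm behind the grasp point.
Start: joints at [-1.2, 0.3, 1.521, -0, 1.321, -0.067], TCP at [0.233, -0.498, 0.405] pointing down, gripper open.
Joint ranges: [-3.03, 3.03], [-0.79, 2.21], [0.23, 2.52], [-1.04, 4.18], [0, 3.07], [-2.55, 2.55]. Speed limits (rad/s): [2.22, 2.22, 2.57, 3.14, 3.14, 3.14].

## Interface

Orientations are given as [roll, pitch, yaw] about the fixed x, y, z axes, in that order (R = Rz(yaw) Ry(pitch) Rx(roll)).
In Python, from station import ctrl gives the robot as it stands. The module is installed in compiled form; this text tells all that it offers.
- The arm moves only by the tool servo_tool, never from a script. Its argument "motion" is a list of rows, each a list of 5 numbers: the closure, from 0 (fully open) to 1 (shut), then the shift along the world's x, y, z in cm, then the turn about the world's z in degrees. A call has 1 to 20 rows; each row is the pose to reach, as a shift and turn from the pose commanded when the call began; what a row does not reach only later rows make up. A row lasts 1/8 s, in which the tool goes at most 62.5 mm and 10.7 degrees, less where a joint would pass 70% of its speed; a pose out of reach is approached as far as the arm can. A call with a gripper value outside its range is refused whole. The fingers move at their own pace and stop on an object; "squeeze" is the grip in N (left out, the last holds). Time passes only in rows, so rows that repeat a pose let the fingers close. It gives the time, the measured TCP pose, the force, the opening and the grip force at its end, in the units of the state.
- ctrl.get_obs(): the state, without advancing time (a new reading comes with each control period).
- ctrl.camera(name): name is "scene" or "top"; returns a dict with "image" (420x560x3 uint8, red, green, blue), "fx", "fy", "cx", "cy" (pixels), "camera_from_world" (4x4, takes a point from world to camera coordinates). Camera axes: x right, y up, looking along -z (the intrinsics and any distortion apply to the point x, -y, -z); pixel columns grow to the right and rows downward; lengths in m; the calibration is good to about 2 mm. A picture is of the moment at which its call begins. There is no depth.
- ctrl.hand_in(): hands the job in; it is judged then, once.
The state is a dict: "time_s": time; "qpos": joint angles; "joint_vel": joint speeds; "tau": joint torques, N m; "ee_pos": TCP position; "eef_rot": TCP orientation; "force": force on the tool from outside, world axes, zero at the start; "moment": the same for the moment, N m; "grip_width": finger opening in m; "grip_force": force on a finger pad.
Only numpy, scipy, OpenCV 4.12 (cv2) and the standard library are available. Lean on these libraries where they do the work, as an engineer would, in place of code of your own. Each camera call takes 0.05 s, during which the arm holds its last target. There are 200 camera calls.

## Working session

There is one attempt and no reset: what is moved stays moved. The work goes in short steps, Python scripts to look and compute and a tool call to move; the robot and the scene stay as the last step left them, time stands still between calls to the robot, and variables do not carry over. Pictures are saved under pics/ and viewed, at most 10 in all, crops included, and the job is handed in when it is done.

Besides the shell and the picture viewer there is one more tool, called after ">>>" as name([rows], argument=value, ...), one row to a line, values as JSON. servo_tool: Moves the arm, as the interface text tells. Its arguments: {"type":"object","properties":{"motion":{"type":"array","items":{"type":"array","items":{"type":"number"}}},"squeeze":{"type":"number"}},"required":["motion"]}

```bash
mkdir -p pics; cat > h.py <<'E'
import numpy as np, cv2
from station import ctrl
def snap(n,f):
    c=ctrl.camera(n); cv2.imwrite(f,cv2.cvtColor(c["image"],cv2.COLOR_RGB2BGR)); return c
def pix(c,P):
    P=np.atleast_2d(P); q=(c["camera_from_world"]@np.c_[P,np.ones(len(P))].T).T
    return np.c_[c["cx"]+c["fx"]*q[:,0]/-q[:,2], c["cy"]+c["fy"]*-q[:,1]/-q[:,2]]
def ray(c,uv,z):
    T=np.linalg.inv(c["camera_from_world"]); uv=np.atleast_2d(uv)
    d=np.c_[(uv[:,0]-c["cx"])/c["fx"],-(uv[:,1]-c["cy"])/c["fy"],-np.ones(len(uv))]@T[:3,:3].T
    o=T[:3,3]; s=(z-o[2])/d[:,2]; return o+s[:,None]*d
E
python3 - <<'E'
from h import *
for n in("scene","top"):
    c=snap(n,f"pics/{n}0.png"); print(n,{k:v for k,v in c.items() if k!="image"})
print(ctrl.get_obs())
E
```

```text
scene {'fx': 435.27979955567275, 'fy': 435.27979955567275, 'cx': 279.638277830903, 'cy': 208.39808406122393, 'camera_from_world': array([[ 0.162663  ,  0.98644013,  0.0218316 , -0.10815081],
       [-0.61152257,  0.08342588,  0.78681654,  0.20515359],
       [ 0.77432609, -0.14133645,  0.61680071, -1.47656203],
       [ 0.        ,  0.        ,  0.        ,  1.        ]])}
top {'fx': 384.19074724999564, 'fy': 384.19074724999564, 'cx': 279.1383621005257, 'cy': 207.36655025856084, 'camera_from_world': array([[-3.07844731e-03, -9.99994990e-01,  7.36814253e-04,
         1.12509350e-02],
       [ 9.92239229e-01, -2.96297896e-03,  1.24308217e-01,
        -5.40941819e-01],
       [-1.24305411e-01,  1.11377230e-03,  9.92243380e-01,
        -9.80800074e-01],
       [ 0.00000000e+00,  0.00000000e+00,  0.00000000e+00,
         1.00000000e+00]])}
{'time_s': 0.1, 'qpos': array([-1.19962468e+00,  3.00416478e-01,  1.52151634e+00,  5.63212566e-06,
        1.32067094e+00, -6.66288640e-02]), 'joint_vel': array([-4.57940570e-05, -8.70625796e-04, -1.11376122e-03, -1.77963151e-03,
        1.28702466e-03, -8.91806712e-04]), 'tau': array([-3.92265538e-04, -5.32644904e+01, -3.53285122e+01,  7.08403392e-02,
        2.34514161e-02, -6.59859325e-05]), 'ee_pos': array([ 0.23314543, -0.4981108 ,  0.40414357]), 'eef_rot': array([-3.14058415e+00, -7.27623406e-05,  4.37799082e-01]), 'force': array([-0.29162786,  0.40924788,  0.42462979]), 'moment': array([ 0.00561742, -0.03879596, -0.03679722]), 'grip_force': 0.0, 'grip_width': 0.09432971490377377}
```

View pics/scene0.png

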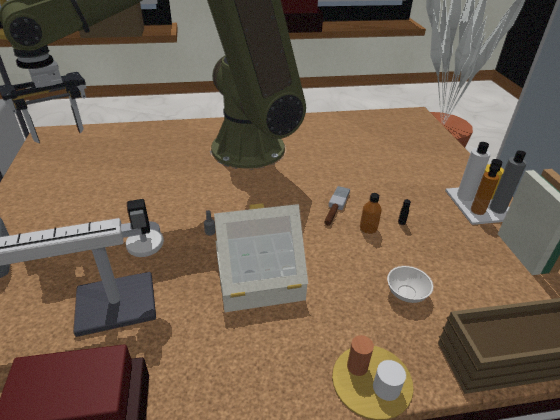

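View pics/top0.png

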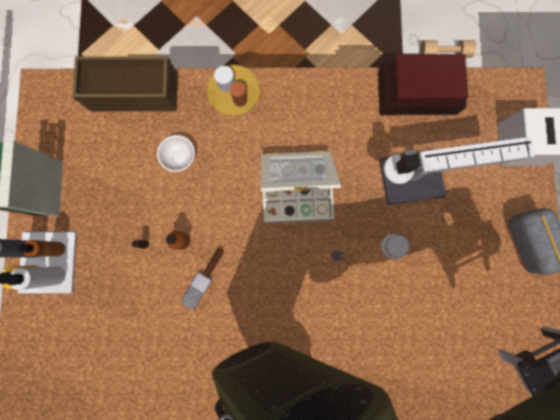

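The scene view shows the lamp at the left, with the grip block at (138,217), and the open case at (260,260) with its lid tab at (257,207). In the top view the grip is at (407,162), the sleeve runs to (530,150), and the lid's free edge is at row 188. I'll enlarge both for precise corners.

```bash
python3 - <<'E'
from h import *
a=cv2.imread("pics/top0.png")[120:260,250:450]; cv2.imwrite("pics/tc.png",cv2.resize(a,None,fx=4,fy=4,interpolation=cv2.INTER_CUBIC))
a=cv2.imread("pics/scene0.png")[185:325,110:310]; cv2.imwrite("pics/sc.png",cv2.resize(a,None,fx=4,fy=4,interpolation=cv2.INTER_CUBIC))
E
```

```text
(no output)
```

View pics/tc.png

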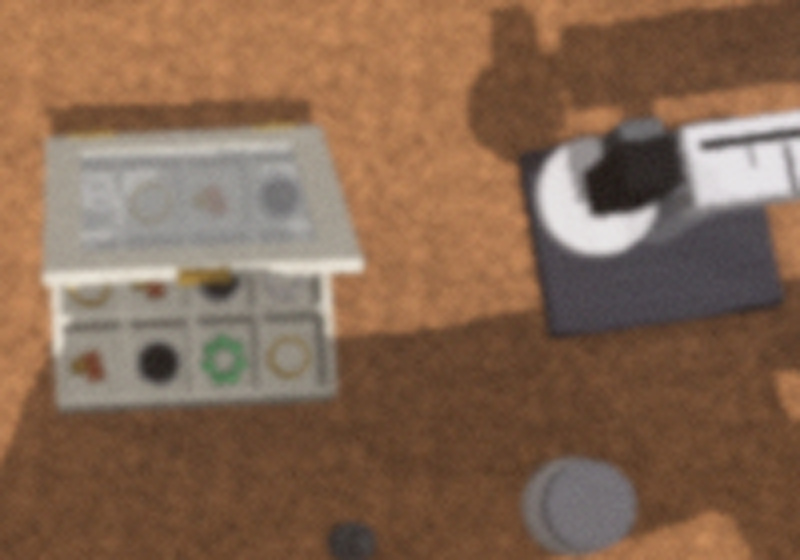

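View pics/sc.png

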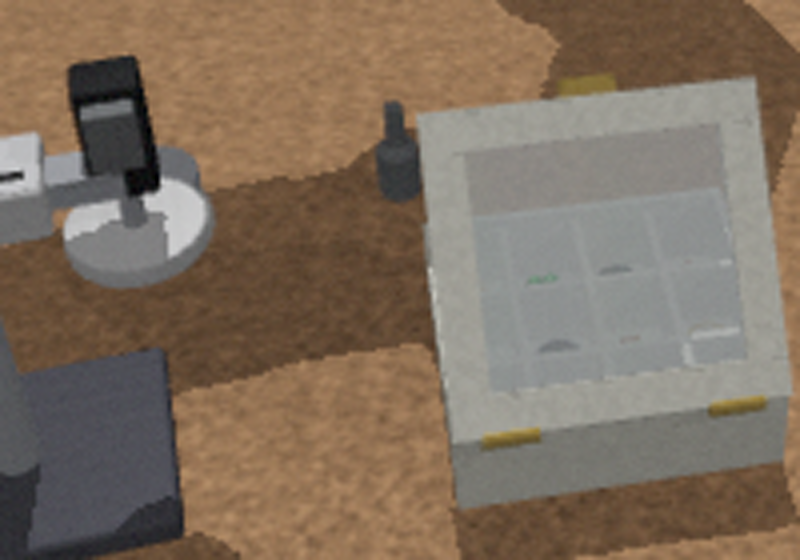

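```bash
cat > fit.py <<'E'
from h import *
from scipy.optimize import least_squares
ct=ctrl.camera("top"); cs=ctrl.camera("scene")
T=lambda u,v:(ct,np.array([250+(u-1.5)/4,120+(v-1.5)/4])); S=lambda u,v:(cs,np.array([110+(u-1.5)/4,185+(v-1.5)/4])); F=lambda u,v:(cs,np.array([u,v],float))
def tf(p,L): c,s=np.cos(p[2]),np.sin(p[2]); return np.array([p[0]+c*L[0]-s*L[1],p[1]+s*L[0]+c*L[1],L[2]])
def lid(th,r,y,n): return [.085-r*np.cos(th)+n*np.sin(th),y,.055+r*np.sin(th)+n*np.cos(th)]
C=[(T(45,270),lambda p:lid(p[3],.17,.09,.008)),(T(360,260),lambda p:lid(p[3],.17,-.09,.008)),
(T(47,140),lambda p:lid(p[3],0,.09,.008)),(T(320,128),lambda p:lid(p[3],0,-.09,.008)),
(S(418,115),lambda p:lid(p[3],.17,-.09,.008)),(S(755,77),lambda p:lid(p[3],.17,.09,.008)),
(S(455,440),lambda p:lid(p[3],0,-.09,.008)),(S(790,392),lambda p:lid(p[3],0,.09,.008)),
(S(460,507),lambda p:[.085,-.09,0]),(S(785,462),lambda p:[.085,.09,0])]
L=[(T(522,155),lambda p:[.065,.08,.018]),(T(552,335),lambda p:[-.065,.08,.018]),(T(780,300),lambda p:[-.065,-.08,.018]),
(S(163,348),lambda p:[-.065,.08,.018]),(S(182,525),lambda p:[.065,.08,.018]),
(S(68,68),lambda p:[p[4]-.017,p[3]-.016,.256]),(S(135,57),lambda p:[p[4]-.017,p[3]+.016,.256]),
(S(77,97),lambda p:[p[4]+.011,p[3]-.016,.256]),(S(145,85),lambda p:[p[4]+.011,p[3]+.016,.256])]
def go(D,p0):
    f=lambda p:np.concatenate([pix(o[0],tf(p,np.array(g(p))))[0]-o[1] for o,g in D])
    r=least_squares(f,p0,loss="soft_l1"); print(np.round(r.x,4)); print(np.round(f(r.x).reshape(-1,2),1).tolist()); return r.x
if __name__=="__main__":
    pc=go(C,[.6,-.05,0,.9]); pl=go(L,[.62,-.37,0,.1,0])
    print("edge",tf(pc,lid(pc[3],.17,0,.008)),"hinge",tf(pc,[.085,0,.055]),"edge shut",tf(pc,[-.085,0,.063]))
    g=tf(pl,[pl[4],pl[3],.234]); print("grip",g,"end",tf(pl,[pl[4],pl[3]+.18,.234]))
    im=cv2.cvtColor(ct["image"],cv2.COLOR_RGB2BGR)
    A=lambda x,y,z:tf(pl,[pl[4]+x,pl[3]+y,z])
    W=[A(x,y,z) for x in(-.017,.011) for y in(-.016,.016) for z in(.256,.212)]+[A(0,-.27,.217)]+[A(.023,y,.234) for y in(-.012,.012)]
    a=cv2.resize(im[100:240,370:570],None,fx=4,fy=4,interpolation=cv2.INTER_CUBIC)
    for u,v in pix(ct,np.array(W)): cv2.circle(a,(int((u-370)*4+1.5),int((v-100)*4+1.5)),3,(0,0,255),-1)
    cv2.imwrite("pics/ov.png",a)
E
python3 fit.py
```

```text
[ 0.5914 -0.0363  0.0373  0.8492]
[[-0.9, 0.4], [0.2, -0.2], [-0.5, -0.8], [-0.1, -0.5], [-0.4, -1.0], [0.1, -0.6], [-0.6, 0.2], [0.8, 0.3], [-0.5, 0.0], [-0.3, -0.6]]
[ 6.294e-01 -3.523e-01  1.378e-01  8.720e-02 -2.000e-04]
[[-0.8, -2.2], [0.0, -0.4], [1.5, 0.1], [0.1, -0.7], [0.0, -0.9], [0.3, -0.9], [1.3, -0.9], [-1.4, 0.8], [-0.2, 0.9]]
edge [ 0.57010427 -0.0371194   0.18791072] hinge [ 0.67632572 -0.03315146  0.055     ] edge shut [ 0.5064442  -0.03949743  0.063     ]
grip [ 0.61726657 -0.26593012  0.234     ] end [ 0.59254659 -0.08763564  0.234     ]
```

View pics/ov.png

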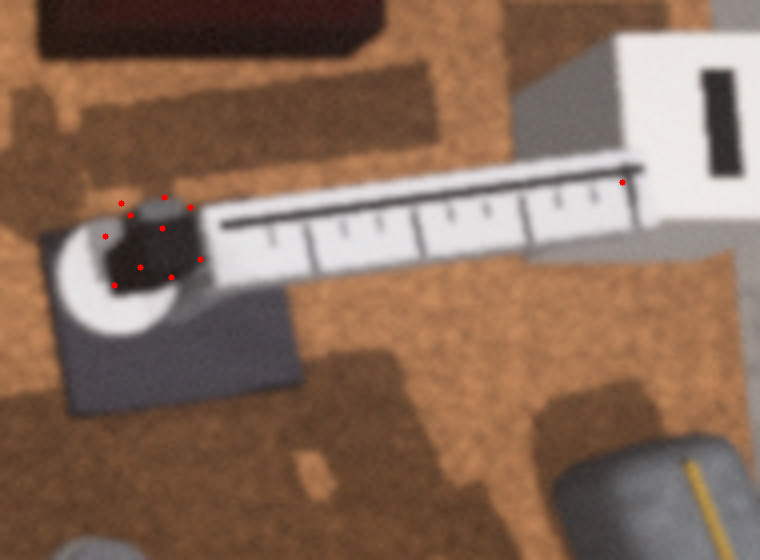

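```bash
cat > f2.py <<'E'
from fit import *
Q=lambda u,v:(ct,np.array([370+(u-1.5)/4,100+(v-1.5)/4]))
D=list(L)
for k,(u,v) in enumerate([(318,275),(424,260),(533,244),(638,226)]):
    D.append((Q(u,v),lambda p,k=k:[-.023,p[3]-.09-.06*k,.215]))
D+=[(Q(206,262),lambda p:[p[4]-.017,p[3]-.016,.256]),(Q(143,205),lambda p:[p[4]+.023,p[3]+.012,.251]),(Q(185,198),lambda p:[p[4]+.023,p[3]-.012,.251])]
pl=go(D,[.62,-.37,.13,.1,0])
print("grip",tf(pl,[pl[4],pl[3],.234]),"end",tf(pl,[pl[4],pl[3]+.18,.234]))
for n,uv in [("scent",(178,243)),("lip",(140,244)),("varn",(337,257)),("cream",(395,247)),("bowl",(177,155)),("brush",(203,280))]: print(n,ray(ct,uv,.03)[0][:2])
E
python3 f2.py
```

```text
[ 0.6273 -0.3526  0.1317  0.0843 -0.0016]
[[-0.6, -1.6], [-0.0, 0.2], [1.6, 1.0], [0.2, -1.3], [-0.2, -1.5], [-1.3, -1.7], [-0.3, -1.6], [-3.1, 0.0], [-2.0, 0.2], [-1.0, -0.8], [-0.7, -0.7], [-1.2, -0.2], [-0.7, 0.7], [0.3, 0.6], [-1.3, -1.3], [-0.6, -1.0]]
grip [ 0.614611   -0.26918393  0.234     ] end [ 0.59097905 -0.09074198  0.234     ]
scent [0.44815874 0.27483924]
lip [0.44585365 0.37424867]
varn [ 0.41050472 -0.14093192]
cream [ 0.43599311 -0.29331929]
bowl [0.68455279 0.28454043]
brush [0.35252361 0.20730168]
```

Position fit: grip at (0.615, -0.269), lamp yaw 7.5°, lid about 0.85 rad. The block overlay agrees within about 2 px. I'll close the fingers and move above the lid's free edge.

>>> servo_tool([
  [1, 0, 0, 6, 10],
  [1, 4, 5, 6, 20],
  [1, 8, 10, 6, 30],
  [1, 12, 15, 6, 40],
  [1, 16, 20, 6, 50],
  [1, 20, 25, 6, 60],
  [1, 24, 30, 6, 70],
  [1, 28, 35, 6, 72.4],
  [1, 32, 40, 6, 72.4],
  [1, 36.2, 46.1, 6, 72.4],
  [1, 36.2, 46.1, 6, 72.4],
  [1, 36.2, 46.1, 6, 72.4],
  [1, 36.2, 46.1, 3, 72.4],
  [1, 36.2, 46.1, 0, 72.4],
  [1, 36.2, 46.1, 0, 72.4],
  [1, 36.2, 46.1, 0, 72.4],
], squeeze=20)

```text
time_s: 2.3
ee_pos: [0.595, -0.0378, 0.4062]
eef_rot: [3.14, 0.0, 1.701]
force: [-0.0, -0.1, 0.0]
grip_width: 0.0004
grip_force: 0.0
```

>>> servo_tool([
  [1, 0, 0, -2, 0],
  [1, 0, 0, -3.5, 0],
  [1, -1.3, 0, -4.7, 0],
  [1, -2.6, 0, -6, 0],
  [1, -3.4, 0, -7.2, 0],
  [1, -4.1, 0, -8.5, 0],
  [1, -4.6, 0, -9.8, 0],
  [1, -5.1, 0, -11.2, 0],
  [1, -5.4, 0, -12.7, 0],
  [1, -5.6, 0, -13.8, 0],
  [1, -5.6, 0, -14.4, 0],
  [1, -5.6, 0, -14.4, 0],
  [1, -5.6, 0, -14.4, 0],
])

```text
time_s: 3.92
ee_pos: [0.5392, -0.0371, 0.2605]
eef_rot: [3.142, -0.0, 1.701]
force: [0.2, 0.1, 0.0]
grip_width: 0.0006
grip_force: 0.0
```

```bash
python3 - <<'E'
from h import *
snap("scene","pics/s1.png"); snap("top","pics/t1.png")
a=np.hstack([cv2.resize(cv2.imread("pics/s1.png")[170:320,170:330],None,fx=2.4,fy=2.4),cv2.resize(cv2.imread("pics/t1.png")[120:270,230:390],None,fx=2.4,fy=2.4)])
cv2.imwrite("pics/c1.png",a)
E
```

```text
(no output)
```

View pics/c1.png

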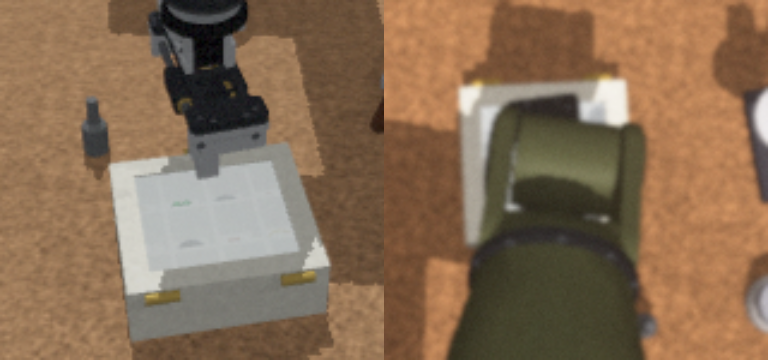

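The lid looks shut or nearly so, with the fingertips on the window by the free edge at (205,165) in the crop. I'll press a little further until the stop is felt.

>>> servo_tool([
  [1, 0, 0, -0.2, 0],
  [1, 0, 0, -0.4, 0],
  [1, 0, 0, -0.4, 0],
  [1, 0, 0, -0.4, 0],
])

```text
time_s: 4.53
ee_pos: [0.5392, -0.0371, 0.2598]
eef_rot: [3.14, 0.001, 1.702]
force: [-18.0, 1.4, 39.8]
grip_width: 0.0005
grip_force: 20.0
```

>>> servo_tool([
  [1, 0, 0, 5, 0],
  [1, 0, 0, 11, 0],
  [1, 0, 0, 17, 0],
  [0.5, 1, -3, 23, 0],
  [0, 3, -9, 26, 0],
  [0, 5, -15, 26, 0],
  [0, 7.5, -21, 26, 0],
  [0, 7.5, -23.2, 26, 0],
  [0, 7.5, -23.2, 26, 0],
  [0, 7.5, -23.2, 26, 0],
  [0, 7.5, -23.2, 26, 0],
], squeeze=25)

```text
time_s: 5.9
ee_pos: [0.6142, -0.268, 0.5172]
eef_rot: [3.141, 0.0, 1.703]
force: [0.1, -0.5, 0.3]
grip_width: 0.0771
grip_force: 0.0
```

```bash
python3 - <<'E'
from h import *
o=ctrl.get_obs(); print(o["ee_pos"],o["eef_rot"])
snap("scene","pics/s2.png"); snap("top","pics/t2.png")
a=np.hstack([cv2.resize(cv2.imread("pics/s2.png")[150:330,90:320],None,fx=3,fy=3,interpolation=cv2.INTER_CUBIC)])
cv2.imwrite("pics/c2.png",a)
E
```

```text
[ 0.61416236 -0.26796322  0.51715083] [3.14106465e+00 2.59433567e-04 1.70266175e+00]
```

View pics/c2.png

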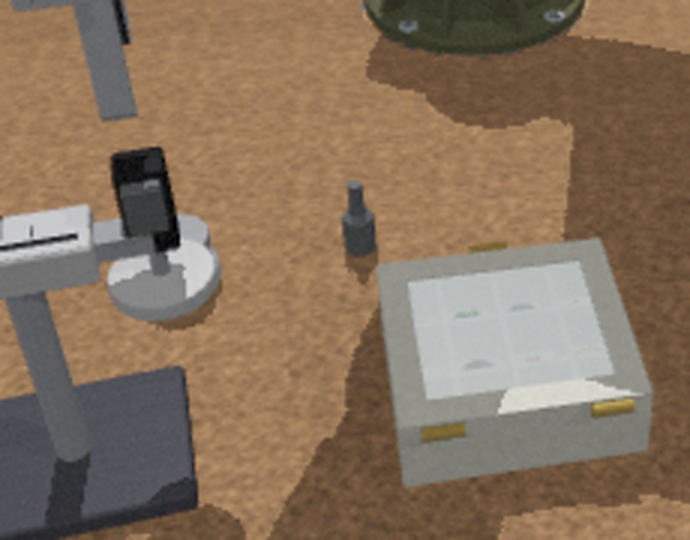

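The lid is shut flat, and the open fingers stand above the grip block at (145,150) in the crop. Now I descend.

>>> servo_tool([
  [0, 0, 0, -4, 0],
  [0, 0, 0, -7, 0],
  [0, 0, 0, -10, 0],
  [0, 0, 0, -10, 0],
  [0, 0, 0, -10, 0],
])

```text
time_s: 6.62
ee_pos: [0.6142, -0.2689, 0.4185]
eef_rot: [3.14, 0.001, 1.702]
force: [0.3, -0.2, -0.3]
grip_width: 0.0936
grip_force: 0.0
```

```bash
python3 - <<'E'
from h import *
snap("scene","pics/s3.png"); snap("top","pics/t3.png")
a=np.hstack([cv2.resize(cv2.imread("pics/s3.png")[180:280,80:190],None,fx=3.5,fy=3.5),cv2.resize(cv2.imread("pics/t3.png")[110:210,360:470],None,fx=3.5,fy=3.5)])
cv2.imwrite("pics/c3.png",a)
E
```

```text
(no output)
```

View pics/c3.png

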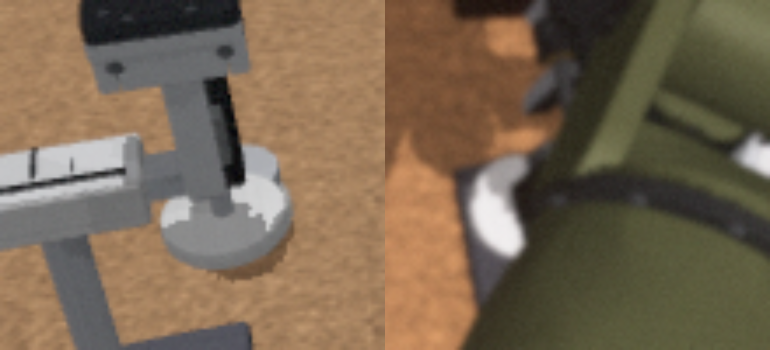

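The scene crop shows the finger in front of the cap, a little left of the block's right edge at (240,185). I'll check this numerically.

```bash
python3 - <<'E'
from h import *
cs=ctrl.camera("scene"); p=ctrl.get_obs()["ee_pos"]
y=.1317; ex=np.array([np.cos(y),np.sin(y),0]); ey=np.array([-np.sin(y),np.cos(y),0])
def show(n,P): print(n,np.round((pix(cs,P)[0]-[80,180])*3.5,0))
for s in(-.008,.008):
    for z in (.2195,.26): show(("finger front",s,z),np.array([p[0],p[1],z])+ex*.0595+ey*s)
g=np.array([.6146,-.2692,0])
for s in(-.016,.016):
    for z in(.256,.212): show(("block +x face",s,z),g+ex*.011+ey*s+[0,0,z])
# initial picture: block measured corners in s2 crop (3x, 90,150) 
c2=lambda P:np.round((pix(cs,P)[0]-[90,150])*3,0)
for x in(-.017,.011):
  for s in(-.016,.016):
    for z in(.256,.212): print("s2",x,s,z,c2(g+ex*x+ey*s+[0,0,z]))
print("cap",[c2(g+ex*.023+ey*s+[0,0,z]) for s in(-.012,.012) for z in(.217,.251)])
E
```

```text
('finger front', -0.008, 0.2195) [193. 210.]
('finger front', -0.008, 0.26) [178. 150.]
('finger front', 0.008, 0.2195) [225. 205.]
('finger front', 0.008, 0.26) [212. 144.]
('block +x face', -0.016, 0.256) [160. 101.]
('block +x face', -0.016, 0.212) [176. 165.]
('block +x face', 0.016, 0.256) [224.  91.]
('block +x face', 0.016, 0.212) [237. 155.]
s2 -0.017 -0.016 0.256 [106. 150.]
s2 -0.017 -0.016 0.212 [119. 204.]
s2 -0.017 0.016 0.256 [159. 142.]
s2 -0.017 0.016 0.212 [171. 196.]
s2 0.011 -0.016 0.256 [107. 177.]
s2 0.011 -0.016 0.212 [121. 232.]
s2 0.011 0.016 0.256 [162. 168.]
s2 0.011 0.016 0.212 [173. 223.]
cap [array([127., 237.]), array([116., 194.]), array([167., 230.]), array([157., 187.])]
```

>>> servo_tool([
  [0, -0.1, 0.3, -0.2, 0],
  [0.4, -0.1, 0.3, -0.2, 0],
  [0.6, -0.1, 0.3, -0.2, 0],
  [0.8, -0.1, 0.3, -0.2, 0],
  [1, -0.1, 0.3, -0.2, 0],
  [1, -0.1, 0.3, -0.2, 0],
  [1, -0.1, 0.3, -0.2, 0],
  [1, -0.1, 0.3, -0.2, 0],
], squeeze=25)

```text
time_s: 7.78
ee_pos: [0.6135, -0.266, 0.4146]
eef_rot: [3.14, 0.001, 1.702]
force: [6.7, -0.8, -1.1]
grip_width: 0.0336
grip_force: 25.0
```

Opening is 33.6 mm, so the button is in and both pads are touching. Now I draw the boom out 180 mm along lamp +y, slowly.

>>> servo_tool([
  [1, -0.1, 0.5, 0, 0],
  [1, -0.2, 1.5, 0, 0],
  [1, -0.4, 3, 0, 0],
  [1, -0.6, 4.5, 0, 0],
  [1, -0.8, 6, 0, 0],
  [1, -1.0, 7.5, 0, 0],
  [1, -1.2, 9, 0, 0],
  [1, -1.4, 10.5, 0, 0],
  [1, -1.6, 12, 0, 0],
  [1, -1.8, 13.5, 0, 0],
  [1, -2.0, 15, 0, 0],
  [1, -2.15, 16.2, 0, 0],
  [1, -2.25, 17.1, 0, 0],
  [1, -2.36, 17.85, 0, 0],
  [1, -2.36, 17.85, 0, 0],
  [1, -2.36, 17.85, 0, 0],
  [1, -2.36, 17.85, 0, 0],
])

```text
time_s: 9.9
ee_pos: [0.5896, -0.0879, 0.4146]
eef_rot: [3.141, -0.0, 1.701]
force: [3.9, -1.8, -3.6]
grip_width: 0.0337
grip_force: 25.0
```

```bash
python3 - <<'E'
from h import *
snap("scene","pics/s4.png"); snap("top","pics/t4.png")
a=np.hstack([cv2.resize(cv2.imread("pics/s4.png")[200:290,0:130],None,fx=3,fy=3,interpolation=cv2.INTER_CUBIC),cv2.resize(cv2.imread("pics/t4.png")[120:210,400:535],None,fx=3,fy=3,interpolation=cv2.INTER_CUBIC)])
b=np.hstack([cv2.resize(cv2.imread("pics/s4.png")[160:320,100:320],(390,284)),cv2.resize(cv2.imread("pics/t4.png"),(405,284))])
cv2.imwrite("pics/c4.png",np.vstack([a,b]))
E
```

```text
(no output)
```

View pics/c4.png

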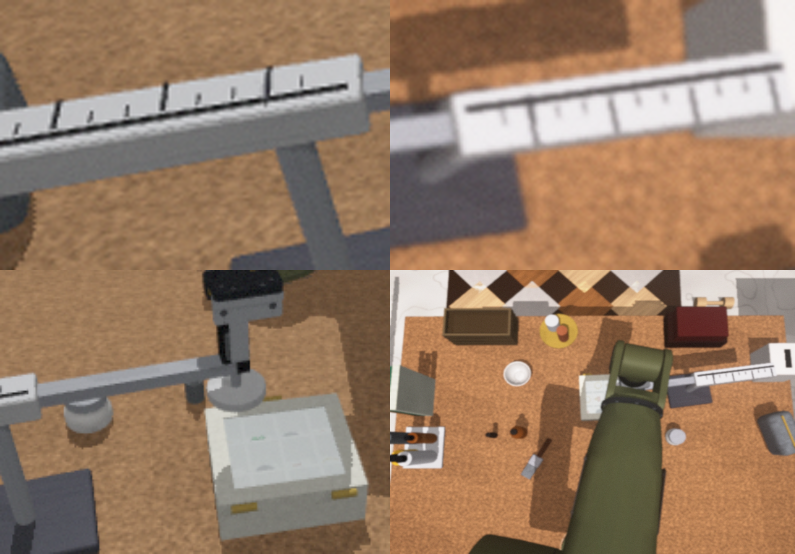

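The pointer lies over the last long mark, at (268,85) in the upper left crop. The lid is still shut and the light is above the case. The tool has moved 179.7 mm.

```bash
python3 -c "
from station import ctrl
o=ctrl.get_obs(); print(o['ee_pos'],o['grip_width'],o['grip_force'],abs(o['joint_vel']).max()); print(ctrl.hand_in())"
```

```text
[ 0.58960274 -0.08781908  0.41462539] 0.03406750847731336 24.997242987155914 0.0014629827252429096
the job is handed in; nothing more can be done
None
```

I handed the job in at about 10 s with the lid shut and the boom held 179.7 mm out by the tool reading, at the long mark nearest the light. The button was still squeezed in at 25 N; hand-in returned no verdict.

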